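# Slide a fresh painting panel into its holder

### The arm

A 6-joint arm with a two-finger parallel gripper is mounted at the origin on the work surface. World frame = base frame: x ahead of the robot, y to its left, z up, the work surface at z = 0. Lengths are in m, angles in rad, forces in N, time in s.
With the tool pointing down it reaches from about 0.35 to 0.725 m from the base axis. Payload 4.3 kg.
Tool frame: the origin (TCP) lies where the fingers leave the gripper's body, on its centre line; the fingertips stand 73 mm ahead of it and the grasp point (between the pads) lies 54 mm ahead of it; z points along the fingers, y is the line along which they close (so a half turn about z gives the same grasp; the last joint's range is limited). The gripper opens to 85 mm and grips with 20 to 120 N. Pads are 22 mm wide; open, the fingers measure 114 mm over their backs; the gripper's body (76 mm by 85 mm) begins 54 mm behind the grasp point. The pads swing forward as they close: fully open they stand 13 mm farther back than shut.
Start: joints at [1.163, 0.377, 0.081, 1.274, 0, 1.46], TCP at [0.169, 0.55, 0.304] pointing down, gripper open.
Joint ranges: [-2.72, 2.72], [-0.84, 1.66], [-1.02, 1.22], [-1.77, 2.12], [-1.37, 1.28], [-3.14, 3.14]. Speed limits (rad/s): [2.57, 2.57, 3.14, 3.14, 3.14, 3.14].

### API

Orientations are given as a rotation vector (axis times angle).
In Python, from plant import ctrl gives the robot as it stands. The module is installed in compiled form; this text tells all that it offers.
- The arm moves only by the shell command python3 -m creep 'ROWS' [FORCE]. ROWS is JSON, one flat list of numbers, 7 for each row, row after row: the opening, from -1 (shut) to 1 (fully open), so that 0 is half open, then the shift along the world's x, y, z as a fraction of full scale, then the turn, a rotation vector about the world's x, y, z as a fraction of full scale. In form: [grip, x, y, z, rx, ry, rz, grip, x, y, z, rx, ry, rz, ...]. A call has 1 to 10 rows; each row is the pose to reach, as a shift and turn from the pose commanded when the call began; what a row does not reach only later rows make up. Full scale, the value 1, is 0.5 m for a shift and 1.5 rad for a turn. A row lasts 1/8 s, in which the tool goes at most 62.5 mm and 10.7 degrees, less where a joint would pass 70% of its speed; a pose out of reach is approached as far as the arm can. A call with a number of a shift or a turn outside -1 to 1 is refused whole. A call with a gripper value outside its range is refused whole. The fingers move at their own pace and stop on an object; FORCE is the grip in N (left out, the last holds). Time passes only in rows, so rows that repeat a pose let the fingers close. It gives the time, the measured TCP pose, the force, the opening and the grip force at its end, in the units of the state.
- ctrl.sense(): the state, without advancing time (a new reading comes with each control period).
- ctrl.grab_frame(name): name is "scene" or "side" or "wrist"; returns the picture (400x640x3 uint8, blue, green, red); there is no depth.
- ctrl.camera_model(name): a dict with "mtx" (3x3 intrinsics, pixels), "cam_to_world" (4x4, takes a point from camera to world coordinates). Camera axes: x right, y down, z forward; pixel columns grow to the right and rows downward; lengths in m; the calibration is good to about 2 mm. A picture is of the moment at which its call begins: read the wrist's pose just before it. camera_model takes no time and is no camera call; for the wrist camera it gives the pose at the moment of the call.
- ctrl.job_done(): hands the job in; it is judged then, once.
The state is a dict: "time_s": time; "joint_positions": joint angles; "qd": joint speeds; "joint_efforts": joint torques, N m; "ee_pos": TCP position; "tool_rot": TCP orientation; "force": force on the tool from outside, world axes, zero at the start; "ft_torque": the same for the moment, N m; "width": opening from 0.0 (shut) to 1.0 (fully open); "grasp_force": force on a finger pad.
Only numpy, scipy, OpenCV 4.12 (cv2) and the standard library are available. Lean on these libraries where they do the work, as an engineer would, in place of code of your own. Each camera call takes 0.05 s, during which the arm holds its last target. There are 200 camera calls.

### The job

Get the oblong plywood panel ready for painting: press down on its top and slide it flat along the table, without lifting it off the table, into the three-sided wooden holder through its open side, until it lies straight between the side battens and up against the back batten. Leave the round panel and the small square panel where they are.

Things in the scene. Friction and masses are not known exactly. Their poses are not given: they have to be found in the camera images.
- panel: The oblong painting panel: bare plywood plate, 120 mm long (its x), 90 mm wide (its y), 4 mm thick (z up), about 60 g, lying loose on the table at the left or right. Origin: centre of its underside. Either end may go in first. It slides easily on the smooth table and follows fingers pressed on it with 5 to 20 N.
- holder: Holder: 3 fixed wooden battens, 16 mm wide, 12 mm high, on the bare table. x points from the open side (towards the robot) into it, y across, z up. Origin: on the table, where the panel's centre is when it lies lengthwise, straight, touching the back batten. Inner faces: back x=+60 mm, sides y=+63 and -63 mm (18 mm to spare each side); sides run from x=-70 (open end) to +76 mm.
- round_panel: The round plywood panel: disc of 110 mm diameter, 4 mm thick, loose on the table on the opposite side from the oblong panel (left and right may be swapped). Origin: centre of its underside. To be left alone.
- square_panel: The small square plywood panel: 70 x 70 mm, 4 mm thick, loose on the table, on the robot's right, farther off. Origin: centre of its underside. To be left alone.
Things that resemble listed ones, but are neither listed nor needed, are in the scene too. What is shaped like the holder but green is not meant.

How it is judged:
By the outcome, as a careful person would: the job done as asked, in the order asked, and still so for the second after the job is handed in, with the robot touching nothing.
It also fails if it takes over 64 s, if anything falls off the work surface, if the arm or the gripper's body presses on something with over 40 N, if the wrist force passes 120 N, or if a joint passes its speed limit or range.

## Working session

There is one attempt and no reset: what is moved stays moved. The work goes in short steps, Python scripts to look and compute and a shell command to move; the robot and the scene stay as the last step left them, time stands still between calls to the robot, and variables do not carry over. Pictures are saved under pics/ and viewed, at most 10 in all, crops included, and the job is handed in when it is done.

```bash
mkdir -p pics; python3 - <<'E'
from plant import ctrl
import cv2, numpy as np
s=ctrl.sense(); print(s['time_s'],s['ee_pos'],s['tool_rot'],s['width'],s['force'])
for n in("scene","side"):
    cv2.imwrite(f"pics/{n}0.png",ctrl.grab_frame(n)); m=ctrl.camera_model(n); print(n,np.round(m['mtx'],1).tolist(),np.round(m['cam_to_world'],3).tolist())
E
```

```text
0.0 [0.16850885 0.5492269  0.30296619] [-4.65938112e-01 -3.10633778e+00  3.06478302e-03] 1.0006388224034433 [-0.66404541 -1.11155853  0.25944271]
scene [[444.5, 0.0, 320.7], [0.0, 444.5, 197.8], [0.0, 0.0, 1.0]] [[-0.456, 0.512, -0.728, 1.343], [0.89, 0.261, -0.374, 0.455], [-0.002, -0.818, -0.575, 0.771], [0.0, 0.0, 0.0, 1.0]]
side [[408.9, 0.0, 314.0], [0.0, 408.9, 199.7], [0.0, 0.0, 1.0]] [[0.999, -0.029, 0.046, 0.397], [-0.052, -0.758, 0.65, -0.651], [0.016, -0.651, -0.759, 0.744], [0.0, 0.0, 0.0, 1.0]]
```

View pics/scene0.png

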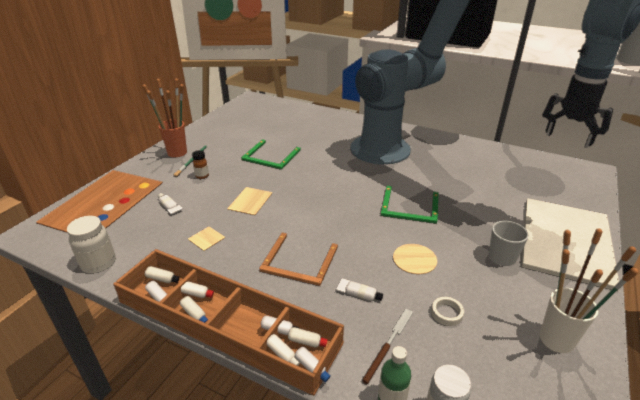

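View pics/side0.png

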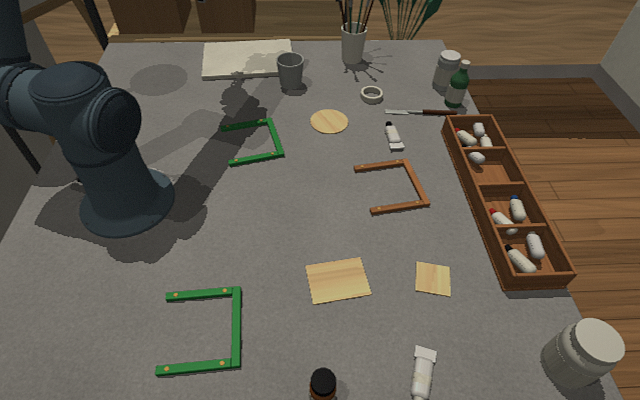

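Scene picture: the oblong panel is at (250,201), the small square at (207,238), the disc at (415,259), the brown wooden holder at (300,262), and green look-alike holders at (270,155) and (410,207). Side picture: the oblong panel is at (338,281), the square at (433,279), the disc at (329,121), the brown holder at (395,188), and the green ones at (205,330) and (255,140).

What could be mistaken: for the panel, the square (433,279) or the disc (329,121). For the holder, the green ones (205,330) and (255,140), or the brown paint box (505,200). I choose the oblong at (338,281) and the brown holder at (395,188). Next I measure both and check them in a close crop.

```bash
cat > h.py <<'E'
import cv2, numpy as np
from plant import ctrl
def ray(m,uv,z):
    uv=np.atleast_2d(uv).astype(float); T=np.array(m['cam_to_world'])
    d=np.c_[uv,np.ones(len(uv))]@np.linalg.inv(m['mtx']).T@T[:3,:3].T
    return (T[:3,3]+d*((z-T[2,3])/d[:,2])[:,None])[:,:2]
def proj(m,P):
    T=np.linalg.inv(m['cam_to_world']); q=(T[:3,:3]@np.atleast_2d(P).T+T[:3,3:]); q=np.array(m['mtx'])@q; return (q[:2]/q[2]).T
def blobs(img,lo,hi,amin=150):
    mk=cv2.inRange(cv2.cvtColor(img,cv2.COLOR_BGR2HSV),lo,hi)
    mk=cv2.morphologyEx(mk,cv2.MORPH_CLOSE,np.ones((3,3),np.uint8))
    return [c for c in cv2.findContours(mk,cv2.RETR_EXTERNAL,cv2.CHAIN_APPROX_NONE)[0] if cv2.contourArea(c)>amin]
def rect(m,c,z):
    w=ray(m,c.reshape(-1,2),z); (x,y),(a,b),an=cv2.minAreaRect((w*1000).astype(np.float32))
    if a<b: a,b,an=b,a,an+90
    an=(an+90)%180-90
    return np.round([x,y,a,b,an],1)   # mm, long side heading deg
E
python3 - <<'E'
from h import *
for n in("scene","side"):
    im=cv2.imread(f"pics/{n}0.png"); m=ctrl.camera_model(n); hsv=cv2.cvtColor(im,cv2.COLOR_BGR2HSV)
    pts={"scene":[(250,201),(207,238),(415,259),(275,245),(295,277)],"side":[(338,281),(433,279),(329,121),(385,163),(400,208)]}[n]
    print(n,[hsv[y,x].tolist() for x,y in pts])
    for c in blobs(im,(15,60,90),(30,255,255)): print(' ply',c.reshape(-1,2).mean(0).round(),rect(m,c,.004))
    for c in blobs(im,(3,110,50),(15,255,255)):
        r=rect(m,c,.012)
        if r[2]<250 : print(' br',c.reshape(-1,2).mean(0).round(),r,cv2.contourArea(c))
im=cv2.imread("pics/side0.png")[140:320,290:480]
cv2.imwrite("pics/crop.png",cv2.resize(im,None,fx=3.3,fy=3.3))
E
```

```text
scene [[19, 111, 236], [19, 111, 240], [23, 102, 243], [13, 158, 191], [13, 162, 132]]
 ply [ 78. 302.] [ 978.4 -353.1  104.1   32.7   67.3]
 ply [594. 296.] [421.7 693.4 223.6  14.8 -20.8]
 ply [ 18. 326.] [1048.8 -432.1  465.1  101.7   57.7]
 ply [415. 259.] [498.9 286.8 114.2 109.4  19.6]
 ply [206. 238.] [ 675.1 -232.2   76.2   74.5   75.9]
 ply [250. 201.] [ 478.5 -227.2  126.5   95.4    8. ]
 ply [ 10. 210.] [ 815.  -831.   265.6   70.8   57.7]
 ply [259.  81.] [-400.7 -778.1 1093.   668.    49.2]
 ply [328.  19.] [-1645.8 -1044.7  1105.4   590.3    29.2]
 br [376. 363.] [828.4 311.1 100.4  11.4  -5.7] 220.5
 br [297. 264.] [635.6  29.8 158.7 151.4 -81.2] 817.5
side [[19, 102, 187], [19, 105, 185], [19, 103, 191], [13, 151, 142], [12, 146, 63]]
 ply [433. 279.] [ 674.2 -237.9   71.    70.9  -14.2]
 ply [337. 280.] [ 477.6 -232.8  120.4   91.7    7.9]
 ply [599. 250.] [1018.4  -79.6  770.6  330.1   59.4]
 ply [329. 121.] [499.6 280.3 109.  108.6  -1.9]
 ply [229.  38.] [ 1.818e+02  7.636e+02  7.973e+02  5.220e+01 -1.000e-01]
 ply [468.  23.] [ 1.2468e+03  8.0410e+02  1.2284e+03  4.9750e+02 -9.0000e-01]
 ply [107.  20.] [-297.6  926.   354.8   46.8  -66.1]
 ply [69. 36.] [-411.5  812.9  530.1  155.9  -58.9]
 br [396. 185.] [630.3  18.8 163.3 145.7 -81.1] 851.5
```

View pics/crop.png

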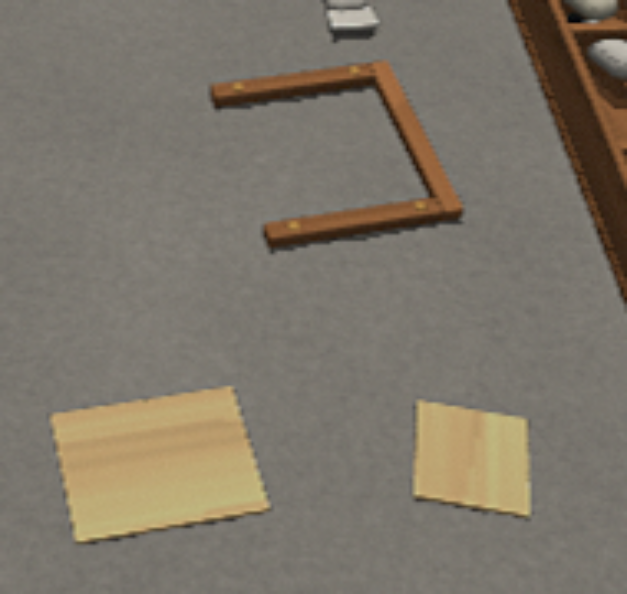

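The crop confirms it: the oblong bare panel is at lower left, the square at lower right, and the brown three-batten holder is open to the left, towards the robot. The sizes match (120x92, 71x71, 163x146 mm), and the panel's heading of 7.9° nearly equals the holder's 8.9°. I'll move over the panel by way of the front, half closed and turned to straddle its width.

```bash
python3 -m creep '[0,0.25,-0.45,0,0,0,0.145, 0,0.5,-0.9,0,0,0,0.29, 0,0.5,-0.9,0,0,0,0.29, 0,0.5,-0.9,0,0,0,0.29, 0,0.5,-0.9,0,0,0,0.29, 0,0.5,-0.9,0,0,0,0.29, 0,0.5,-0.9,0,0,0,0.29, 0,0.5,-0.9,0,0,0,0.29, 0,0.5,-0.9,0,0,0,0.29, 0,0.5,-0.9,0,0,0,0.29]'
python3 -m creep '[0,0.116,-0.66,-0.1,0,0,0, 0,0.116,-0.66,-0.1,0,0,0, 0,0.116,-0.66,-0.1,0,0,0, 0,0.116,-0.66,-0.1,0,0,0, 0,0.116,-0.66,-0.1,0,0,0, 0,0.116,-0.66,-0.1,0,0,0, 0,0.116,-0.66,-0.1,0,0,0, 0,0.116,-0.66,-0.1,0,0,0]'
python3 - <<'E'
from h import *
s=ctrl.sense(); m=ctrl.camera_model("wrist"); im=ctrl.grab_frame("wrist"); cv2.imwrite("pics/w1.png",im)
print(s['ee_pos'],s['tool_rot'],s['width'],s['force'],np.round(m['cam_to_world'],3).tolist())
for c in blobs(im,(15,60,90),(30,255,255)): print(' ply',c.reshape(-1,2).mean(0).round(),rect(m,c,.004))
E
```

```text
time_s: 1.35
ee_pos: [0.419, 0.0985, 0.3035]
tool_rot: [0.21, -3.134, -0.0]
force: [-0.7, -0.2, 0.9]
width: 0.503
grasp_force: 0.0
time_s: 2.35
ee_pos: [0.4766, -0.2285, 0.2538]
tool_rot: [0.218, -3.133, -0.002]
force: [-0.6, 0.3, -0.8]
width: 0.497
grasp_force: 0.0
[ 0.4766066  -0.2284573   0.25383954] [ 2.18103629e-01 -3.13338610e+00 -2.18660009e-03] 0.4974609359871644 [-0.55439733  0.28436555 -0.84104097] [[-0.139, 0.944, 0.3, 0.4], [0.99, 0.132, 0.044, -0.24], [0.002, 0.303, -0.953, 0.324], [0.0, 0.0, 0.0, 1.0]]
 ply [292. 339.] [ 674.9 -236.4   74.7   72.   -13.3]
 ply [  6. 130.] [ 472.2 -527.    14.5   13.    81.7]
 ply [315. 177.] [ 477.2 -231.3  120.1   91.7    8. ]
```

View pics/w1.png

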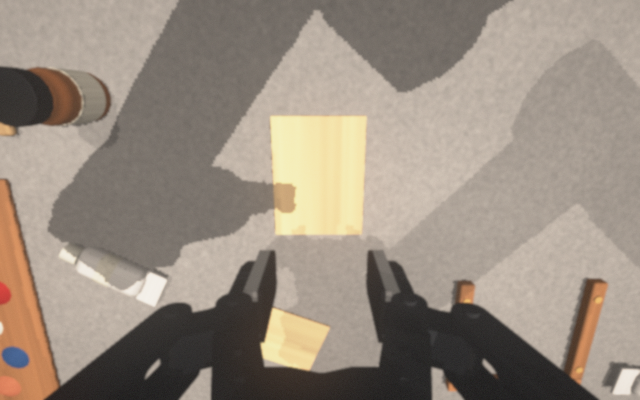

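The wrist view shows the panel at (319,177) with the fingers straddling it. It lies at (477,-231) mm, heading 8.0°, and agrees with the side camera. Now I descend to just above contact.

```bash
python3 -m creep '[0,0,-0.006,-0.16,0,0,0, 0,0,-0.006,-0.3,0,0,0, 0,0,-0.006,-0.33,0,0,0, 0,0,-0.006,-0.33,0,0,0, 0,0,-0.006,-0.33,0,0,0, 0,0,-0.006,-0.33,0,0,0]'
python3 -m creep '[0,0,0,-0.012,0,0,0, 0,0,0,-0.02,0,0,0, 0,0,0,-0.02,0,0,0]'
```

```text
time_s: 3.15
ee_pos: [0.4785, -0.234, 0.0914]
tool_rot: [-0.216, 3.13, -0.004]
force: [-0.0, -0.0, 0.7]
width: 0.5
grasp_force: 0.0
time_s: 3.52
ee_pos: [0.4764, -0.2331, 0.0786]
tool_rot: [0.215, -3.134, -0.001]
force: [-0.3, -0.3, -0.5]
width: 0.499
grasp_force: 0.0
```

```bash
for i in 1 2 3; do python3 -m creep '[0,0,0,-0.004,0,0,0, 0,0,0,-0.004,0,0,0]' | egrep 'ee_pos|force:'; done
```

```text
ee_pos: [0.4766, -0.2332, 0.0767]
force: [0.1, -0.4, -0.1]
grasp_force: 0.0
ee_pos: [0.4768, -0.2333, 0.0749]
force: [0.7, 0.1, -0.7]
grasp_force: 0.0
ee_pos: [0.4772, -0.2335, 0.0747]
force: [-2.9, 2.6, 14.6]
grasp_force: 7.2
```

Contact at 14.6 N, inside the 5–20 N band. A short slide first, to see whether the panel follows and how the force holds.

```bash
python3 -m creep '[0,-0.003,0.02,0,0,0,0, 0,-0.006,0.04,0,0,0,0, 0,-0.009,0.06,0,0,0,0, 0,-0.0125,0.08,0,0,0,0, 0,-0.0125,0.08,0,0,0,0]'
python3 - <<'E'
from h import *
for n in("side","scene"):
    m=ctrl.camera_model(n); im=ctrl.grab_frame(n); cv2.imwrite(f"pics/{n}2.png",im)
    for c in blobs(im,(15,60,60),(30,255,255)):
        r=rect(m,c,.004)
        if 300<r[0]<720: print(n,c.reshape(-1,2).mean(0).round(),r)
E
```

```text
time_s: 4.9
ee_pos: [0.4723, -0.1936, 0.0748]
tool_rot: [-0.216, 3.13, -0.003]
force: [-0.7, 1.3, 10.2]
width: 0.496
grasp_force: 5.2
side [432. 279.] [ 674.1 -238.3   71.7   71.1   75.8]
side [335. 265.] [ 473.5 -193.3  120.9   91.8    8. ]
scene [633. 338.] [514.2 760.7 169.4  24.6  -3.2]
scene [594. 295.] [421.2 692.1 223.6  18.1 -20.4]
scene [415. 258.] [498.9 286.1 114.1 110.   15.1]
scene [206. 238.] [ 675.3 -232.1   76.4   74.6   76.3]
scene [262. 203.] [ 473.9 -188.3  127.7   95.9    7.3]
```

The panel followed exactly, 39.5 mm with its heading unchanged. I'll carry on across to the holder's line in two calls.

```bash
python3 -m creep '[0,-0.003,0.02,0,0,0,0, 0,-0.006,0.04,0,0,0,0, 0,-0.0095,0.06,0,0,0,0, 0,-0.0125,0.08,0,0,0,0, 0,-0.0155,0.1,0,0,0,0, 0,-0.019,0.12,0,0,0,0, 0,-0.022,0.14,0,0,0,0, 0,-0.025,0.16,0,0,0,0, 0,-0.028,0.18,0,0,0,0, 0,-0.028,0.18,0,0,0,0]'
```

```text
time_s: 6.25
ee_pos: [0.4586, -0.1035, 0.0747]
tool_rot: [-0.216, 3.129, -0.002]
force: [0.4, 0.4, 11.1]
width: 0.503
grasp_force: 5.5
```

```bash
python3 -m creep '[0,-0.003,0.02,0,0,0,0, 0,-0.006,0.04,0,0,0,0, 0,-0.0095,0.06,0,0,0,0, 0,-0.0125,0.08,0,0,0,0, 0,-0.0155,0.1,0,0,0,0, 0,-0.019,0.12,0,0,0,0, 0,-0.022,0.14,0,0,0,0, 0,-0.025,0.16,0,0,0,0, 0,-0.03,0.19,0,0,0,0, 0,-0.03,0.19,0,0,0,0]'
python3 - <<'E'
from h import *
s=ctrl.sense()
for n in("side","wrist","scene"):
    m=ctrl.camera_model(n); im=ctrl.grab_frame(n); cv2.imwrite(f"pics/{n}3.png",im)
    for c in blobs(im,(15,60,60),(30,255,255)):
        r=rect(m,c,.004)
        if 300<r[0]<720: print(n,c.reshape(-1,2).mean(0).round(),r)
    for c in blobs(im,(3,110,50),(15,255,255),200):
        r=rect(m,c,.012)
        if r[2]<250: print(n,'br',c.reshape(-1,2).mean(0).round(),r)
im=cv2.imread("pics/side3.png")[110:290,250:440]; im2=cv2.imread("pics/wrist3.png")
cv2.imwrite("pics/c3.png",np.hstack([cv2.resize(im,(400,379)),cv2.resize(im2,(400,379))]))
E
```

```text
time_s: 7.5
ee_pos: [0.4438, -0.0076, 0.0747]
tool_rot: [-0.217, 3.129, 0.001]
force: [-0.6, 2.7, 11.5]
width: 0.502
grasp_force: 5.9
side [433. 279.] [ 674.1 -238.3   71.7   71.    75.8]
side [316. 198.] [445.4  -7.9 120.9  92.9   7.8]
side [340. 122.] [533.2 273.  100.4  39.8  80.7]
side br [395. 185.] [630.2  18.6 163.6 146.  -81.1]
wrist [331. 251.] [446.7  -5.3 124.2  90.5   7.9]
scene [633. 332.] [509.8 761.  134.5  24.5  -3.2]
scene [594. 295.] [420.8 690.9 223.6  20.1 -20.8]
scene [415. 258.] [498.7 286.8 114.5 109.4  19.6]
scene [206. 238.] [ 675.1 -232.1   76.2   74.5   75.9]
scene [323. 215.] [445.7  -2.2 126.7  94.4   7.7]
scene br [376. 363.] [828.9 311.  101.4  11.4  -5.7]
scene br [297. 264.] [635.8  29.7 158.5 151.8 -81.2]
```

View pics/c3.png

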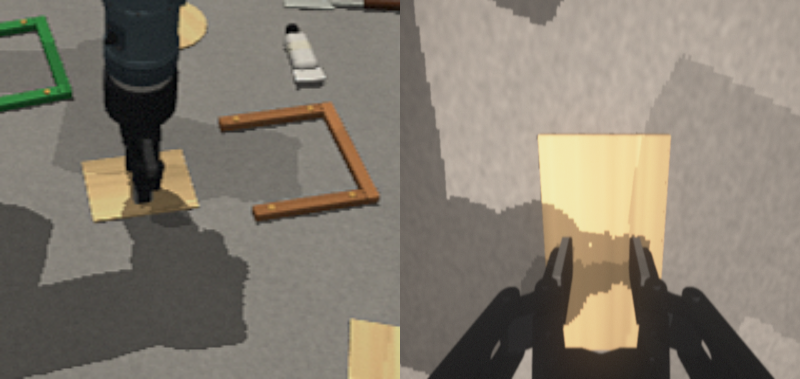

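The side view shows the panel in front of the holder's mouth at (140,185) in the crop, with the holder at (300,160), and the fingers lie flat on it. In the holder frame it is about x=-184, y=-1 mm, and off by 1°. I'll push in along the holder axis with a 1° turn, in two parts.

```bash
python3 -m creep '[0,0.016,0.003,0,0,0,0.003, 0,0.032,0.0055,0,0,0,0.006, 0,0.048,0.008,0,0,0,0.009, 0,0.064,0.0105,0,0,0,0.012, 0,0.08,0.013,0,0,0,0.012, 0,0.1,0.0165,0,0,0,0.012, 0,0.12,0.02,0,0,0,0.012, 0,0.14,0.023,0,0,0,0.012, 0,0.15,0.0245,0,0,0,0.012, 0,0.15,0.0245,0,0,0,0.012]'
```

```text
time_s: 8.9
ee_pos: [0.5183, 0.0038, 0.0747]
tool_rot: [-0.243, 3.129, -0.001]
force: [-1.5, 0.3, 12.1]
width: 0.5
grasp_force: 5.7
```

```bash
python3 -m creep '[0,0.016,0.0025,0,0,0,0, 0,0.032,0.005,0,0,0,0, 0,0.048,0.0075,0,0,0,0, 0,0.064,0.01,0,0,0,0, 0,0.08,0.0125,0,0,0,0, 0,0.1,0.0155,0,0,0,0, 0,0.12,0.019,0,0,0,0, 0,0.135,0.021,0,0,0,0, 0,0.144,0.0225,0,0,0,0, 0,0.144,0.0225,0,0,0,0]'
python3 - <<'E'
from h import *
c,s=np.cos(np.radians(8.9)),np.sin(np.radians(8.9))
m=ctrl.camera_model("side"); im=ctrl.grab_frame("side"); cv2.imwrite("pics/side4.png",im)
for k in blobs(im,(15,60,60),(30,255,255)):
    r=rect(m,k,.004)
    if 300<r[0]<720: d=r[:2]-[626.8,20.9]; print(r,'holder frame',np.round([c*d[0]+s*d[1],c*d[1]-s*d[0]],1))
cv2.imwrite("pics/c4.png",cv2.resize(im[110:270,300:500],None,fx=3.5,fy=3.5,interpolation=cv2.INTER_CUBIC))
E
```

```text
time_s: 10.15
ee_pos: [0.5901, 0.0151, 0.0748]
tool_rot: [-0.243, 3.129, -0.001]
force: [-1.5, -0.1, 9.6]
width: 0.502
grasp_force: 4.7
[ 674.1 -238.3   71.7   71.    75.8] holder frame [   6.6 -263.4]
[593.2  -1.  124.2 121.  -81.3] holder frame [-36.6 -16.4]
[499.6 280.3 109.  108.6  -1.9] holder frame [-85.5 276. ]
[307.5 905.5 856.1 337.3  -0. ] holder frame [-178.6  923.3]
```

View pics/c4.png

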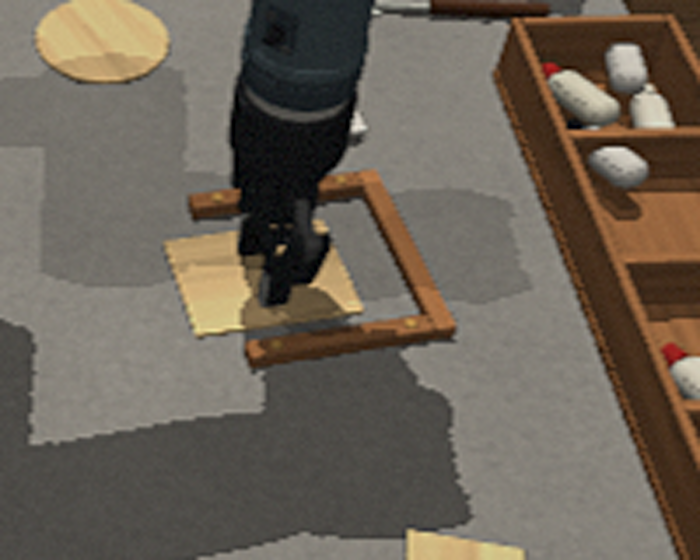

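The panel is inside the mouth, straight, at crop (260,280), with the back batten about 36 mm ahead and gaps on both sides. I'll push 31 mm, then take small steps until the sideways force shows contact.

```bash
python3 -m creep '[0,0.012,0.002,0,0,0,0, 0,0.024,0.004,0,0,0,0, 0,0.036,0.0055,0,0,0,0, 0,0.048,0.0075,0,0,0,0, 0,0.061,0.0095,0,0,0,0, 0,0.061,0.0095,0,0,0,0]' | egrep 'ee_pos|^force'
for i in 1 2 3 4; do python3 -m creep '[0,0.002,0.0003,0,0,0,0, 0,0.004,0.0006,0,0,0,0, 0,0.004,0.0006,0,0,0,0]' | egrep 'ee_pos|^force'; done
```

```text
ee_pos: [0.6207, 0.0199, 0.0748]
force: [-0.5, 0.5, 8.5]
ee_pos: [0.6218, 0.0201, 0.0748]
force: [-2.3, -0.5, 10.5]
ee_pos: [0.6237, 0.0204, 0.0748]
force: [-2.5, -0.4, 10.4]
ee_pos: [0.6257, 0.0207, 0.0748]
force: [-2.6, -0.7, 9.6]
ee_pos: [0.6272, 0.0209, 0.0748]
force: [-3.8, -0.5, 12.7]
```

```bash
for i in 1 2; do python3 -m creep '[0,0.002,0.0003,0,0,0,0, 0,0.004,0.0006,0,0,0,0, 0,0.004,0.0006,0,0,0,0]' | egrep 'ee_pos|^force'; done
python3 - <<'E'
from h import *
im=ctrl.grab_frame("side"); im2=ctrl.grab_frame("scene"); cv2.imwrite("pics/side5.png",im)
a=cv2.resize(im[140:240,335:445],(440,400),interpolation=cv2.INTER_CUBIC); b=cv2.resize(im2[220:300,255:345],(360,400),interpolation=cv2.INTER_CUBIC)
cv2.imwrite("pics/c5.png",np.hstack([a,b[:,:360]]))
E
```

```text
ee_pos: [0.6285, 0.0212, 0.0747]
force: [-5.7, -0.3, 13.8]
ee_pos: [0.6305, 0.0215, 0.0747]
force: [-5.7, -0.2, 13.5]
```

View pics/c5.png

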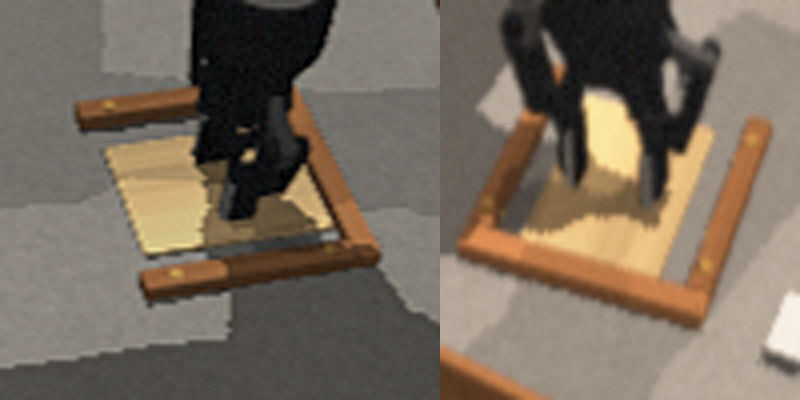

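Both views show the panel straight between the battens and touching the back batten: side crop (330,230), scene crop (600,270). The push force has levelled off at 5.7 N, so the fingers now slip on the stopped panel. I'll lift straight off and verify.

```bash
python3 -m creep '[0,0,0,0.004,0,0,0, 0,0,0,0.01,0,0,0, 0,0,0,0.05,0,0,0, 0,0,0,0.15,0,0,0, 0,-0.1,0,0.3,0,0,0, 0,-0.3,0,0.35,0,0,0, 0,-0.3,0,0.35,0,0,0, 0,-0.3,0,0.35,0,0,0, 0,-0.3,0,0.35,0,0,0]'
python3 - <<'E'
from h import *
a=[]
for n in("side","scene","wrist"):
    m=ctrl.camera_model(n); im=ctrl.grab_frame(n); cv2.imwrite(f"pics/{n}6.png",im); a.append(im)
    for k in blobs(im,(17,50,60),(32,255,255)):
        r=rect(m,k,.004)
        if 300<r[0]<720: print(n,k.reshape(-1,2).mean(0).round(),r)
A=cv2.resize(a[0][140:240,335:445],(440,400),interpolation=cv2.INTER_CUBIC); b=cv2.resize(a[1][220:300,255:335],(360,400),interpolation=cv2.INTER_CUBIC)
cv2.imwrite("pics/c6.png",np.hstack([A,b]))
E
```

```text
time_s: 14.42
ee_pos: [0.4816, 0.0217, 0.2481]
tool_rot: [-0.243, 3.131, -0.0]
force: [0.9, 0.5, 0.3]
width: 0.499
grasp_force: 0.0
side [433. 279.] [ 674.2 -238.4   71.9   71.2   76.2]
side [389. 187.] [627.7  20.3 121.6  93.    8.6]
side [322. 122.] [473.4 278.1 110.1  58.4 -83.2]
scene [563. 295.] [460.1 613.2 349.7 154.6   6.1]
scene [415. 258.] [498.1 287.4 111.8 111.8  56.3]
scene [300. 257.] [622.6  24.8 117.   94.    9.6]
scene [206. 238.] [ 675.1 -232.1   78.2   75.7   76.3]
wrist [ 63. 310.] [ 674.6 -236.1   73.3   71.9  -13.7]
wrist [304. 304.] [627.7  23.1 123.1  91.9   8.7]
wrist [572. 230.] [498.8 283.4 111.1 110.1 -71. ]
```

View pics/c6.png

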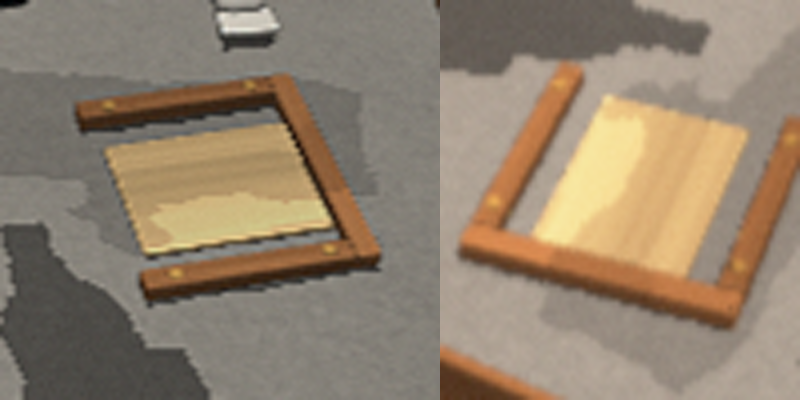

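The panel lies at (627.7,20.3) mm, heading 8.6°. The holder origin is about (627,21) at 8.9°. The panel is up against the back batten with free gaps on both sides, the disc and square have not moved, and the robot is clear.

```bash
python3 -c "
from plant import ctrl
print(ctrl.job_done())"
```

```text
the job is handed in; nothing more can be done
None
```

The oblong panel is in the brown holder, straight between the side battens (within about 0.3°) and up against the back batten; the round and square panels were left where they were, and the job is handed in at about 15 s of the 64 s.

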